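Set the iris lever to the red mark and lock it

TASK

Set the bench iris: with the fingertips push its upright green lever tab around the scale until the pointer points at the red mark. Then push the blue locking lever clockwise round to its stop, leaving the pointer on the red mark. Only push, gently and without pinching either tab, and do not disturb the things standing around.

Things in the scene. Friction and masses are not known exactly. Their poses are not given: they have to be found in the camera images.
- iris_axis (a point): point on the vertical axis about which the iris ring and its lever turn, 34 mm above the desk. The stand is a grey round plate, 228 mm across and 14 mm thick, fixed to the desk, with a white scale around one side; the turning black ring on it is 106 mm across, its top 37 mm above the desk. The point's z is up; its y axis points to the lock pivot
- lever_tab (a point): centre of the upright green tab on the iris lever, which is to be pushed: 8 mm thick along the arc, 20 mm wide radially (58 to 78 mm from the iris axis), from 30 to 75 mm above the desk. Below it is the flat black lever bar, 10 mm wide, its top 30 mm above the desk. Its own x axis lies along the arc (thickness), its y axis points to the iris axis
- pointer_tip (a point): tip of the lever's black pointer, 87 mm from the iris axis, 20 mm above the desk, on the line from the axis through the middle of the tab
- iris_lever (a joint): angle of the iris lever in rad, range -1.7 to 1.7, growing anticlockwise seen from above; at 0 it points straight away from the lock pivot. Starts within 0.35 of 0. It is held by friction (about 2 N at the tab moves it) and stays where it is left
- red_mark: red round stud, 13 mm across and 3 mm thick, fixed on the scale about 94 to 110 mm from the iris axis, 60 to 78 degrees to one side or the other of the lever's middle position (sides are swapped with the yellow stud); origin at the centre of its underside, 14.5 mm above the desk
- yellow_mark: yellow stud of the same size on the other side of the scale: not the one wanted
- lock_pivot (a point): point on the vertical axis of the locking lever, 34 mm above the desk and 75 mm from the iris axis
- lock_tab (a point): centre of the upright blue tab at the end of the locking lever, which is to be pushed: 50 mm from the lock pivot, 8 mm thick along its arc, 18 mm wide radially, from 32 to 75 mm above the desk; below it is a flat blue bar with its top 32 mm above the desk
- lock_lever (a joint): angle of the locking lever in rad, 0 (open) to 1.571 (closed, at its rigid stop), growing clockwise seen from above. Starts at 0 to 0.2, held by friction (about 2 N at the tab moves it), stays where it is left
- lens_box_0: small black lens box with a white top, 48x48x26 mm: loose, to be left alone; origin at the centre of its underside
- lens_box_1: small black lens box with a pale yellow top, 48x48x26 mm: loose, to be left alone; origin at the centre of its underside
- yellow_box: small yellow carton, 40x48x34 mm: loose, to be left alone; origin at the centre of its underside
- flux_jar: dark brown jar, 49 mm across, 73 mm high: loose, to be left alone; origin at the centre of its underside
- yellow_tape: roll of yellow tape standing on its end, 50 mm across, 48 mm high: loose, to be left alone; origin at the centre of its underside
- cup_20: clear plastic cup with black rings in it, 70 mm across, 78 mm high: loose, to be left alone; origin at the centre of its underside
- pick_box: small clear box of wooden picks, 50x50 mm, 97 mm high: loose, to be left alone; origin at the centre of its underside

How it is judged:
By the outcome, as a careful person would: the job done as asked, in the order asked, and still so for the second after the job is handed in, with the robot touching nothing.
It also fails if it takes over 56 s, if anything falls off the work surface, if the arm or the gripper's body presses on something with over 40 N, if the wrist force passes 120 N, or if a joint passes its speed limit or range.

ROBOT

A 6-joint arm with a two-finger parallel gripper is mounted at the origin on the work surface; the furniture and walls round the work are solid. World frame = base frame: x ahead of the robot, y to its left, z up, the work surface at z = 0. Lengths are in mm, angles in rad, forces in N, time in s.
With the tool pointing down it reaches from about 350 to 775 mm from the base axis. Payload 7.3 kg.
Tool frame: the origin (TCP) lies between the finger pads; the fingertips stand 25 mm ahead of it and the grasp point (between the pads) lies 6 mm ahead of it; z points along the fingers, y is the line along which they close (so a half turn about z gives the same grasp; the last joint's range is limited). The gripper opens to 92 mm and grips with 3 to 60 N. Pads are 19 mm wide; open, the fingers measure 130 mm over their backs; the gripper's body (75 mm by 190 mm) begins 47 mm behind the grasp point.
Start: joints at [-1.416, 0.342, 1.524, -0, 1.275, -0.146], TCP at [155.572, -501.441, 222.741] pointing down, gripper open.
Joint ranges: [-2.53, 2.53], [-0.77, 2.02], [0.04, 2.7], [-1, 4.14], [0.28, 2.66], [-3.11, 3.11]. Speed limits (rad/s): [2.57, 2.57, 3.14, 3.14, 3.14, 3.14].

INTERFACE

Orientations are given as [roll, pitch, yaw] about the fixed x, y, z axes, in that order (R = Rz(yaw) Ry(pitch) Rx(roll)).
In Python, from plant import bot gives the robot as it stands.
- The arm moves only by the tool play_rows, never from a script. Its argument "commands" is a list of rows, each an object of numbers: "x", "y", "z": the shift along the tool's x, y, z in m; "twist": the turn about the tool's z in degrees. In form: [{"x": .., "y": .., "z": .., "twist": ..}, ...]. A call has exactly 8 rows; each row is the pose to reach, as a shift and turn from the pose commanded when the call began, along the tool's axes at that moment; what a row does not reach only later rows make up. A row lasts 1/10 s, in which the tool goes at most 50 mm and 8.59 degrees, less where a joint would pass 70% of its speed; a pose out of reach is approached as far as the arm can. A call with a gripper value outside its range is refused whole. "jaw" is the closure, from 0 (fully open) to 1 (shut), set as the call begins (left out, the last holds). The fingers move at their own pace and stop on an object; the grip force is fixed at half the most. Time passes only in rows, so rows that repeat a pose let the fingers close, or fill a call up. It gives the time, the measured TCP pose, the force, the opening and the grip force at its end, in the units of the state.
- bot.get_obs(): the state, without advancing time (a new reading comes with each control period).
- bot.capture(name): name is "side" or "top"; returns a dict with "pixels" (400x640x3 uint8, red, green, blue), "fx", "fy", "cx", "cy" (pixels), "k1" (the pictures are not rectified: a ray, as slopes to the right and down, at radius r is drawn at 1 + k1 r^2 times it, then the intrinsics apply), "eye" and "rotation" of the camera in the world. Camera axes: x right, y down, z forward; pixel columns grow to the right and rows downward; lengths in mm; the calibration is good to about 2 mm. A picture is of the moment at which its call begins. There is no depth.
- bot.close_job(): hands the job in; it is judged then, once.
The state is a dict: "time": time; "joint_positions": joint angles; "dq": joint speeds; "tau": joint torques, N m; "tool_pos": TCP position; "tcp_rot": TCP orientation; "contact_force": force on the tool from outside, world axes, zero at the start; "moment": the same for the moment, N m; "grip_width": finger opening in mm; "finger_force": force on a finger pad.
Only numpy, scipy, OpenCV 4.12 (cv2) and the standard library are available. Lean on these libraries where they do the work, as an engineer would, in place of code of your own. Each camera call takes 0.05 s, during which the arm holds its last target. There are 200 camera calls.

## Working session

There is one attempt and no reset: what is moved stays moved. The work goes in short steps, Python scripts to look and compute and a tool call to move; the robot and the scene stay as the last step left them, time stands still between calls to the robot, and variables do not carry over. Pictures are saved under pics/ and viewed, at most 10 in all, crops included, and the job is handed in when it is done.

Besides the shell and the picture viewer there is one more tool, called after "Call:" as a command line: name --argument value ..., lists and objects as JSON in quotes. play_rows: Moves the arm, as the interface text tells. Its arguments: {"type":"object","properties":{"commands":{"type":"array"},"jaw":{"type":"number"}},"required":["commands"]}

```bash
mkdir -p pics; ls
python3 - <<'E'
from plant import bot
import cv2
for n in("top","side"):
    c=bot.capture(n); cv2.imwrite(f"pics/{n}0.png",c["pixels"][:,:,::-1]); print({k:v for k,v in c.items() if k!="pixels"})
print(bot.get_obs())
E
```

```text
pics
{'fx': 394.75588161329375, 'fy': 394.75588161329375, 'cx': 312.4362712225824, 'cy': 200.26086963598442, 'k1': -0.01509852456840349, 'eye': array([422.4043307 , 186.3025822 , 937.91003411]), 'rotation': array([-2.99610236,  0.02200288, -1.5963991 ])}
{'fx': 438.57249700871205, 'fy': 438.57249700871205, 'cx': 319.3294196785942, 'cy': 205.59316114327416, 'k1': -0.07534143087979273, 'eye': array([ 522.65713322, -588.72996309,  738.56228776]), 'rotation': array([-2.27829564, -0.01669862,  0.01269037])}
{'time': 0.1, 'joint_positions': array([-1.41597055e+00,  3.42660005e-01,  1.52490491e+00,  3.19008614e-05,
        1.27540332e+00, -1.45971169e-01]), 'dq': array([ 1.21416461e-03, -2.49779921e-03, -2.03698630e-03, -9.67771161e-05,
        1.01432389e-03,  8.00466348e-06]), 'tau': array([ 1.62951183e-03, -4.32003021e+01, -2.44695085e+01,  7.19797821e-02,
        5.26586850e-02, -4.57629608e-05]), 'tool_pos': array([ 155.53674802, -501.0535882 ,  222.11664036]), 'tcp_rot': array([-3.14023613e+00, -2.30265876e-04,  3.00787480e-01]), 'contact_force': array([0.36624283, 0.50155682, 0.15192048]), 'moment': array([-0.03315334,  0.03025878,  0.01566093]), 'finger_force': 0.0, 'grip_width': 91.64278053522493}
```

View pics/top0.png

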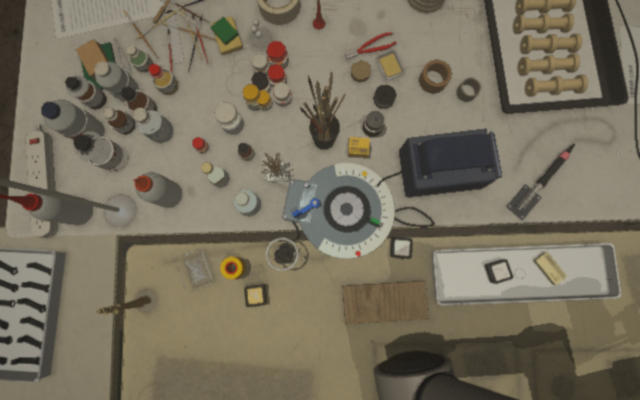

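View pics/side0.png

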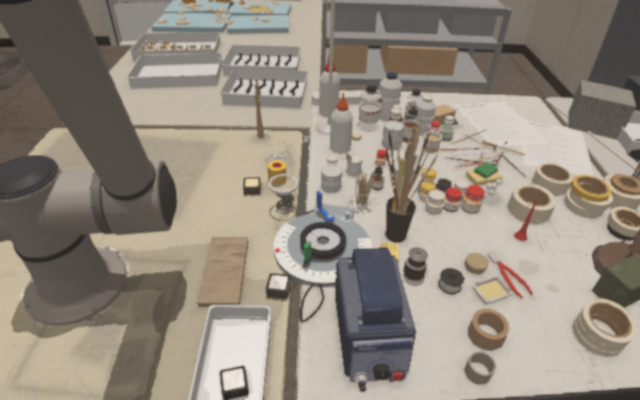

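The top view shows the iris ring centre near (347,209), the green tab near (376,221), the red stud near (358,254), the yellow stud near (365,174) and the blue lever near (306,208). The side view shows the same layout, with the cup and lens box close to the plate.

```bash
cat > h.py <<'E'
import numpy as np, cv2
from scipy.spatial.transform import Rotation as Ro
from plant import bot
def ray(c,u,v):
    K=np.array([[c["fx"],0,c["cx"]],[0,c["fy"],c["cy"]],[0,0,1]])
    p=cv2.undistortPoints(np.array([[[u,v]]],float),K,np.array([c["k1"],0,0,0]))[0,0]
    return Ro.from_euler("xyz",c["rotation"]).as_matrix()@np.array([p[0],p[1],1])
def onz(c,u,v,z):
    d=ray(c,u,v); return c["eye"]+d*(z-c["eye"][2])/d[2]
def tri(c1,p1,c2,p2):
    d1,d2=ray(c1,*p1),ray(c2,*p2)
    s=np.linalg.lstsq(np.c_[d1,-d2],c2["eye"]-c1["eye"],rcond=None)[0]
    a,b=c1["eye"]+s[0]*d1,c2["eye"]+s[1]*d2
    return (a+b)/2,np.linalg.norm(a-b)
R=dict(green=((50,90,20),(85,255,160)),blue=((105,130,60),(125,255,255)),red=((172,140,90),(179,255,255)),red2=((0,170,90),(6,255,255)),yellow=((18,130,120),(32,255,255)))
def blobs(c,name,box,minA=4):
    x0,y0,x1,y1=box
    m=cv2.inRange(cv2.cvtColor(c["pixels"],cv2.COLOR_RGB2HSV),*map(np.array,R[name]))
    k=np.zeros_like(m);k[y0:y1,x0:x1]=m[y0:y1,x0:x1]
    n,_,s,ce=cv2.connectedComponentsWithStats(k)
    return [(s[i].tolist(),ce[i].round(1).tolist()) for i in range(1,n) if s[i,4]>=minA]
E
python3 - <<'E'
from h import *
t=bot.capture("top");s=bot.capture("side")
for n in R: print(n,blobs(t,n,(280,150,420,270)),'|',blobs(s,n,(265,170,380,285)))
a=cv2.resize(t["pixels"][150:280,220:420,::-1],None,fx=4,fy=4,interpolation=cv2.INTER_CUBIC)
b=cv2.resize(s["pixels"][150:300,230:430,::-1],None,fx=4,fy=4,interpolation=cv2.INTER_CUBIC)
cv2.imwrite("pics/a.png",a);cv2.imwrite("pics/b.png",b)
E
```

```text
green [([370, 218, 9, 7, 36], [374.3, 220.9])] | [([304, 243, 6, 16, 51], [306.3, 248.3])]
blue [([293, 200, 26, 16, 86], [305.1, 208.6])] | [([318, 193, 3, 3, 5], [319.0, 193.8]), ([320, 208, 13, 13, 38], [325.5, 214.5])]
red [] | []
red2 [([357, 252, 3, 3, 8], [357.9, 253.1])] | []
yellow [([349, 150, 20, 5, 70], [358.2, 151.8]), ([362, 172, 5, 4, 15], [364.1, 173.5])] | [([269, 170, 16, 7, 61], [275.2, 171.7]), ([273, 178, 12, 5, 45], [279.1, 180.1])]
```

View pics/a.png

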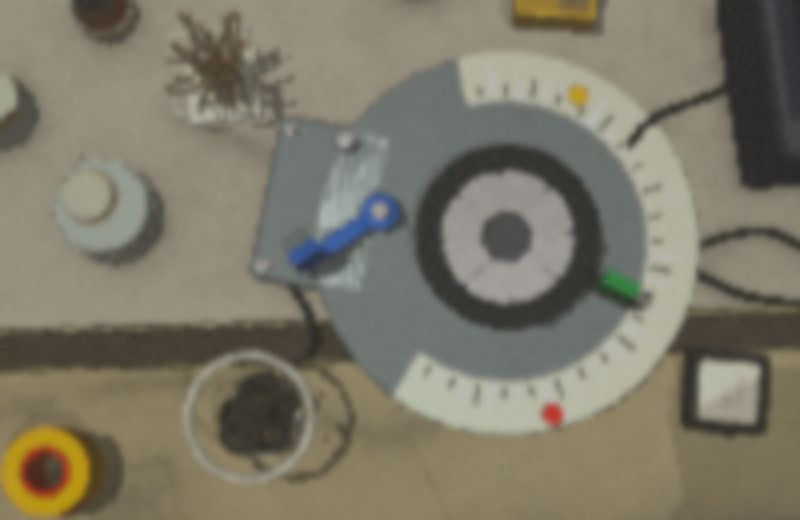

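View pics/b.png

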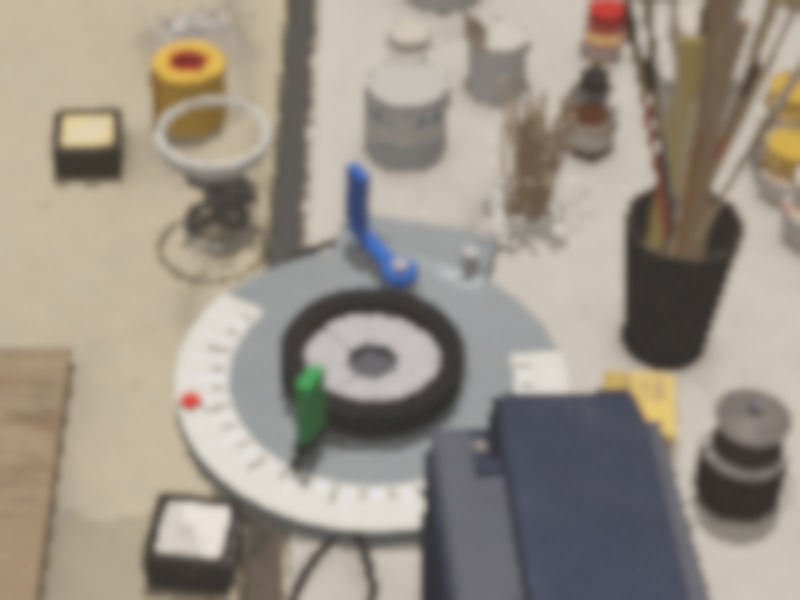

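The crops give these positions in full-image pixels: ring centre (347,209), lock pivot (315,203), lock tab (296,213), green tab top (375,221), red stud (358,253). The pick box is up-left near (274,172) and the cup rim near (283,254).

Run:
```python
from h import *
t=bot.capture("top");s=bot.capture("side")
g=t["pixels"]
fa=lambda x,y:(220+x/4-.375,150+y/4-.375); fb=lambda x,y:(230+x/4-.375,150+y/4-.375)
ax=onz(t,*fa(508,236),37); print("axis",ax, "side",onz(s,*fb(373,357),34))
pv=onz(t,*fa(381,211),38); print("pivot",pv,np.linalg.norm((pv-ax)[:2]),"side",onz(s,*fb(401,268),36))
rd=onz(t,357.9,253.1,17);print("red",rd,np.linalg.norm((rd-ax)[:2]),"side",onz(s,*fb(190,401),17))
ye=onz(t,364.1,173.5,17);print("yel",ye,np.linalg.norm((ye-ax)[:2]))
for n,p,z in(("green",(620,287),74),("lock",(304,255),74),("ptr",(646,299),20),("pickTop",(225,60),97),("pickcorner",(290,120),5)):
    q=onz(t,*fa(*p),z);d=(q-(pv if n=="lock" else ax))[:2];print(n,q,np.linalg.norm(d),np.degrees(np.arctan2(d[1],d[0])))
for q in(rd,pv,ye):print(np.degrees(np.arctan2(*(q-ax)[1::-1])))
print("ptr side",onz(s,*fb(300,462),20),"green top side",onz(s,*fb(310,372),75),"lock top side",onz(s,*fb(357,170),75))
print("machine corner top/side",tri(t,(403,142),s,(353,250)),tri(t,(410,193),s,(343,258)))
print("brush",tri(t,(323,125),s,(400,205)))
print("pickbase side",onz(s,*fb(525,235),0),onz(s,*fb(490,220),0),onz(s,*fb(565,225),0))
print("post",tri(t,fa(347,141),s,fb(470,250)))
```

```text
axis [533.2425993  124.75962846  37.        ] side [533.49649455 119.26017632  34.        ]
pivot [549.67997618 197.23532823  38.        ] 74.31631326267336 side [549.74431474 193.13826215  36.        ]
red [431.59551354 101.33858599  17.        ] 104.31047537942634 side [430.48920045  98.01160899  17.        ]
yel [618.54625096  78.73944846  17.        ] 96.92558977109017
green [498.85582462  67.18708233  74.        ] 67.06003533923914 -120.84891326408142
lock [521.33293384 239.85724329  74.        ] 51.187717785607276 123.62713927360801
ptr [496.23459904  45.02677709  20.        ] 87.90289910069343 -114.89836994994195
pickTop [627.14675127 279.59297463  97.        ] 181.08383375032093 58.763803232302834
pickcorner [611.2821021  250.99047831   5.        ] 148.40617053282313 58.27446395116548
-167.02463880328386
77.22157560699229
-28.346268377007068
ptr side [494.51677483  51.28546249  20.        ] green top side [499.56808291  65.83230494  75.        ] lock top side [522.1576281  237.38714461  75.        ]
machine corner top/side (array([623.3977272 ,   4.63208951, 133.09483526]), np.float64(68.72451391260205)) (array([563.30120367,  -6.12469785, 105.5762778 ]), np.float64(17.53881320588054))
brush (array([711.12276207, 173.76222786,  94.71970413]), np.float64(6.666629521080449))
pickbase side [631.34958282 267.51176125   0.        ] [609.37136365 281.73194288   0.        ] [658.03784248 278.29172838   0.        ]
post (array([592.31705326, 216.0580872 ,  31.39005042]), np.float64(0.25940536551146814))
```

```bash
cat >> h.py <<'E'
def shift(cur,tx,ty,tz,yaw):   # cur=(x,y,z,yawdeg) -> tool shift in m, twist deg
    c,s=np.cos(np.radians(cur[3])),np.sin(np.radians(cur[3]))
    d=np.array([tx-cur[0],ty-cur[1],tz-cur[2]])/1000
    return [round(float(v),4) for v in(c*d[0]+s*d[1],s*d[0]-c*d[1],-d[2])]+[round(cur[3]-yaw,1)]
E
python3 - <<'E'
from h import *
c=(155.6,-501.4,222.7,17.2)
print(shift(c,360,-210,222,60)); print(shift(c,530,49,200,90))
E
```

```text
[0.2814, -0.2179, 0.0007, -42.8]
[0.5204, -0.4151, 0.0227, -72.8]
```

Call:
play_rows --commands '[{"x": 0.02, "y": -0.015, "z": 0, "twist": -4}, {"x": 0.055, "y": -0.043, "z": 0, "twist": -9}, {"x": 0.09, "y": -0.07, "z": 0, "twist": -14}, {"x": 0.13, "y": -0.1, "z": 0, "twist": -20}, {"x": 0.165, "y": -0.13, "z": 0, "twist": -26}, {"x": 0.2, "y": -0.157, "z": 0, "twist": -32}, {"x": 0.235, "y": -0.184, "z": 0, "twist": -38}, {"x": 0.26, "y": -0.2, "z": 0, "twist": -43}]' --jaw 1

```text
time: 1.1
tool_pos: [345.5, -231.0, 222.9]
tcp_rot: [3.141, -0.0, 1.057]
contact_force: [0.6, -0.2, 0.2]
grip_width: 32.6
finger_force: 0.0
```

```bash
cat >> h.py <<'E'
def cur():
    o=bot.get_obs(); p=o["tool_pos"]; return (p[0],p[1],p[2],np.degrees(o["tcp_rot"][2]))
E
python3 - <<'E'
from h import *
print(bot.get_obs(),cur()); print(shift(cur(),530,49,200,90))
E
```

```text
{'time': 1.1, 'joint_positions': array([-7.74473622e-01,  1.39783778e-01,  1.79664303e+00,  4.30732908e-04,
        1.20494422e+00, -2.60523739e-01]), 'dq': array([ 0.70061379,  0.05480404, -0.07090158, -0.01185286, -0.00093254,
       -0.1597401 ]), 'tau': array([ -2.73063205, -32.68062115, -22.60308266,   0.21256374,
         0.23217817,   0.31714431]), 'tool_pos': array([ 345.49877378, -230.96533144,  222.93386061]), 'tcp_rot': array([ 3.14127492e+00, -3.31608234e-04,  1.05669245e+00]), 'contact_force': array([ 0.6169524 , -0.22879743,  0.24640689]), 'moment': array([-0.06331498, -0.08751875, -0.00030424]), 'finger_force': 0.0, 'grip_width': 32.58007869797821} (np.float64(345.49877377735055), np.float64(-230.96533144029684), np.float64(222.93386060642314), np.float64(60.544017533590214))
[0.3345, 0.023, 0.0229, np.float64(-29.5)]
```

Call:
play_rows --commands '[{"x": 0.045, "y": 0.003, "z": 0, "twist": -5}, {"x": 0.09, "y": 0.006, "z": 0, "twist": -9}, {"x": 0.135, "y": 0.01, "z": 0, "twist": -13}, {"x": 0.18, "y": 0.014, "z": 0, "twist": -17}, {"x": 0.225, "y": 0.017, "z": 0, "twist": -21}, {"x": 0.265, "y": 0.02, "z": 0, "twist": -25}, {"x": 0.3, "y": 0.022, "z": 0, "twist": -28}, {"x": 0.323, "y": 0.022, "z": 0, "twist": -29}]'

```text
time: 1.9
tool_pos: [525.1, 38.3, 222.5]
tcp_rot: [3.141, -0.0, 1.561]
contact_force: [-0.2, -1.2, -0.1]
grip_width: 0.5
finger_force: 0.0
```

Call:
play_rows --commands '[{"x": 0, "y": 0, "z": 0, "twist": 0}, {"x": 0, "y": 0, "z": 0, "twist": 0}, {"x": 0, "y": 0, "z": 0, "twist": 0}, {"x": 0, "y": 0, "z": 0.02, "twist": 0}, {"x": 0, "y": 0, "z": 0.02, "twist": 0}, {"x": 0, "y": 0, "z": 0.02, "twist": 0}, {"x": 0, "y": 0, "z": 0.02, "twist": 0}, {"x": 0, "y": 0, "z": 0.02, "twist": 0}]'

```text
time: 2.7
tool_pos: [524.4, 35.8, 203.5]
tcp_rot: [3.14, 0.0, 1.557]
contact_force: [0.2, 0.0, 0.6]
grip_width: 0.4
finger_force: 0.0
```

Run:
```python
from h import *
c=cur();print(c,bot.get_obs()["grip_width"]); print(shift(c,530,49,84,90))
t=bot.capture("top");s=bot.capture("side")
a=cv2.resize(t["pixels"][140:270,260:440,::-1],None,fx=3,fy=3);b=cv2.resize(s["pixels"][140:300,230:420,::-1],None,fx=390/160,fy=390/160)
cv2.imwrite("pics/c.png",np.hstack([a[:,:400],b[:,:400]]) if 0 else cv2.hconcat([cv2.resize(a,(400,289)),cv2.resize(b,(343,289))]))
```

```text
(np.float64(524.4291217025012), np.float64(35.79327351210151), np.float64(203.51095695196094), np.float64(89.20855336745768)) 0.36484140019651873
[0.0133, 0.0054, 0.1195, np.float64(-0.8)]
```

View pics/c.png

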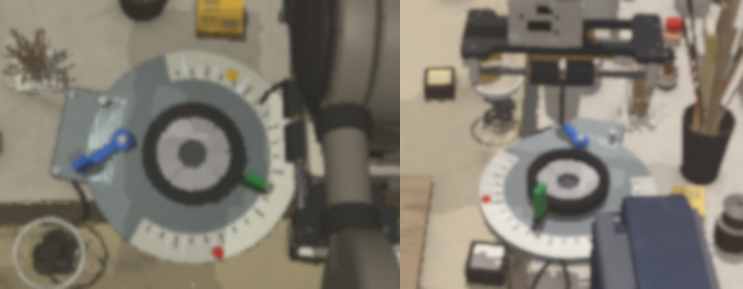

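The picture shows the closed gripper hovering beside the green tab with the long body axis along world x. Everything else is undisturbed, and descending beside the tab is clear.

Call:
play_rows --commands '[{"x": 0.005, "y": 0.002, "z": 0.02, "twist": 0}, {"x": 0.01, "y": 0.004, "z": 0.04, "twist": 0}, {"x": 0.013, "y": 0.005, "z": 0.06, "twist": 0}, {"x": 0.013, "y": 0.005, "z": 0.08, "twist": 0}, {"x": 0.013, "y": 0.005, "z": 0.1, "twist": 0}, {"x": 0.013, "y": 0.005, "z": 0.115, "twist": 0}, {"x": 0.013, "y": 0.005, "z": 0.122, "twist": 0}, {"x": 0.013, "y": 0.005, "z": 0.122, "twist": 0}]'

```text
time: 3.6
tool_pos: [528.9, 49.0, 80.1]
tcp_rot: [-3.14, 0.0, 1.557]
contact_force: [-0.9, 0.2, -0.0]
grip_width: 0.2
finger_force: 0.0
```

Run:
```python
from h import *
c=cur();print(c,bot.get_obs()["contact_force"])
ax=np.array([533.2,124.8])
for th,yaw,b in((-118,89,30),(-125,80,25),(-135,60,24),(-145,45,23.5),(-155,30,23)):
    r=np.radians(th); p=ax+68*np.array([np.cos(r),np.sin(r)])+b*np.array([-np.sin(r),np.cos(r)])
    print(th,p.round(1),shift(c,*p,82,yaw))
s=bot.capture("side");print(blobs(s,"green",(265,170,380,285)))
```

```text
(np.float64(528.8816177904213), np.float64(49.032185087633835), np.float64(80.11710514770483), np.float64(89.23684346979871)) [-0.86039475  0.16989377 -0.04919401]
-118 [527.8  50.7] [0.0016, -0.0011, -0.0019, np.float64(0.2)]
-125 [514.7  54.8] [0.0055, -0.0143, -0.0019, np.float64(9.2)]
-135 [502.1  59.7] [0.0104, -0.0269, -0.0019, np.float64(29.2)]
-145 [491.   66.5] [0.017, -0.0381, -0.0019, np.float64(44.2)]
-155 [481.3  75.2] [0.0255, -0.0479, -0.0019, np.float64(59.2)]
[([304, 242, 7, 18, 96], [307.0, 250.5])]
```

Call:
play_rows --commands '[{"x": 0.003, "y": -0.004, "z": -0.001, "twist": 2}, {"x": 0.004, "y": -0.008, "z": -0.002, "twist": 5}, {"x": 0.005, "y": -0.012, "z": -0.002, "twist": 8}, {"x": 0.006, "y": -0.016, "z": -0.002, "twist": 12}, {"x": 0.008, "y": -0.02, "z": -0.002, "twist": 17}, {"x": 0.009, "y": -0.023, "z": -0.002, "twist": 23}, {"x": 0.01, "y": -0.026, "z": -0.002, "twist": 28}, {"x": 0.01, "y": -0.027, "z": -0.002, "twist": 29}]'

```text
time: 4.45
tool_pos: [502.9, 59.4, 83.8]
tcp_rot: [3.14, -0.001, 1.05]
contact_force: [-0.1, 0.1, -0.1]
grip_width: 0.5
finger_force: 0.0
```

Run:
```python
from h import *
c=cur();print(c,bot.get_obs()["contact_force"])
ax=np.array([533.2,124.8])
for th,yaw,b in((-145,40,23.5),(-155,27,23),(-160,20,23),(-163,17,23)):
    r=np.radians(th); p=ax+68*np.array([np.cos(r),np.sin(r)])+b*np.array([-np.sin(r),np.cos(r)])
    print(th,p.round(1),shift(c,*p,82,yaw))
t=bot.capture("top");s=bot.capture("side");B=blobs(s,"green",(265,170,380,285));print(B,blobs(t,"green",(320,190,400,260)),onz(s,B[0][1][0],B[0][0][1]+1,75))
```

```text
(np.float64(502.9185138499925), np.float64(59.44158774708136), np.float64(83.81996479552461), np.float64(60.16122937531639)) [-0.07507961  0.12695187 -0.05720971]
-145 [491.   66.5] [0.0002, -0.0139, 0.0018, np.float64(20.2)]
-155 [481.3  75.2] [0.0029, -0.0266, 0.0018, np.float64(33.2)]
-160 [477.2  79.9] [0.005, -0.0325, 0.0018, np.float64(40.2)]
-163 [474.9  82.9] [0.0064, -0.036, 0.0018, np.float64(43.2)]
[([304, 246, 7, 15, 76], [307.0, 252.4])] [] [499.73783083  52.97336038  75.        ]
```

Run:
```python
from h import *
s=bot.capture("side")
cv2.imwrite("pics/d.png",cv2.resize(s["pixels"][180:280,265:385,::-1],None,fx=6,fy=6,interpolation=cv2.INTER_CUBIC))
```

```text
(no output)
```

View pics/d.png

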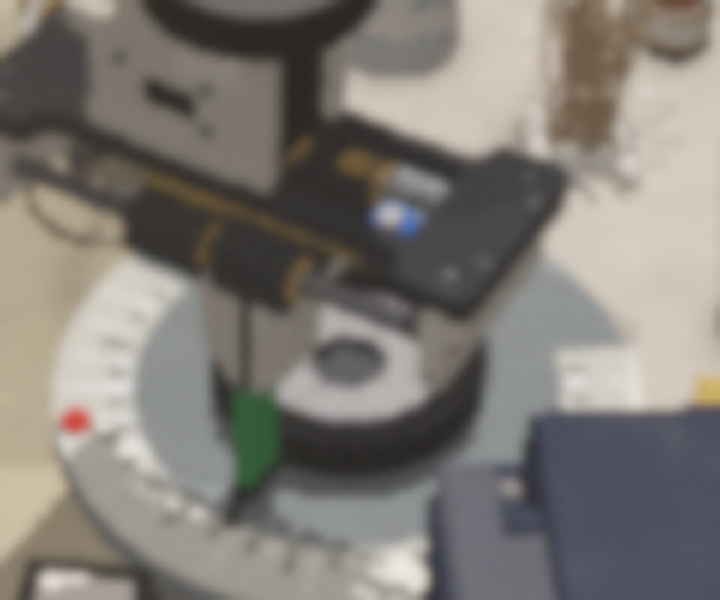

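The picture shows both closed fingertips just hiding the top of the green tab, whose visible part is at about (308,253). The pointer tip is near (304,266) and the red stud near (277,250). I'll compare these with the tool pose.

Run:
```python
from h import *
s=bot.capture("side")
f=lambda x,y:(265+(x+.5)/6-.5,180+(y+.5)/6-.5)
print("ptr",onz(s,*f(232,515),20),"tip",onz(s,*f(247,393),58.8), "tabbottom corners z30",onz(s,*f(240,488),30),onz(s,*f(278,455),30))
K=np.array([[s["fx"],0,s["cx"]],[0,s["fy"],s["cy"]],[0,0,1]]);Rm=Ro.from_euler("xyz",s["rotation"]).as_matrix()
P=lambda X:(cv2.projectPoints(np.array([(np.array(X,float)-s["eye"])@Rm]),np.zeros(3),np.zeros(3),K,np.array([s["k1"],0,0,0]))[0][0,0]-[264.5,179.5])*6
print("tool tip proj",P((502.9,59.4,58.8)))
ax=np.array([533.2,124.8])
for th in(-118,-125,-135):
    r=np.radians(th)
    for rr,z in((87,20),(68,75),(58,30),(78,30)):print(th,rr,z,P((*(ax+rr*np.array([np.cos(r),np.sin(r)])),z)).round())
```

```text
ptr [491.55950796  50.35605598  20.        ] tip [496.28929081  74.29389761  58.8       ] tabbottom corners z30 [494.36058489  54.50820546  30.        ] [507.64190924  71.11831278  30.        ]
tool tip proj [264.59205379 423.95570028]
-118 87 20 [234. 520.]
-118 68 75 [260. 381.]
-118 58 30 [274. 450.]
-118 78 30 [247. 486.]
-125 87 20 [210. 508.]
-125 68 75 [241. 372.]
-125 58 30 [258. 443.]
-125 78 30 [225. 475.]
-135 87 20 [180. 488.]
-135 68 75 [216. 356.]
-135 58 30 [238. 429.]
-135 78 30 [197. 457.]
```

Run:
```python
from h import *
s=bot.capture("side")
K=np.array([[s["fx"],0,s["cx"]],[0,s["fy"],s["cy"]],[0,0,1]]);Rm=Ro.from_euler("xyz",s["rotation"]).as_matrix()
P=lambda X:cv2.projectPoints(np.array([(np.array(X,float)-s["eye"])@Rm]),np.zeros(3),np.zeros(3),K,np.array([s["k1"],0,0,0]))[0][0,0]
for dz in(0,25):
    p=P((524.4,26.3,203.5-dz));print("c",dz,400+(p[0]-230)*1.805,(p[1]-140)*1.806)
    p=P((498,51,83.8-dz));print("d",dz,(p-[264.5,179.5])*6)
i=s["pixels"][180:260,290:330]
hsv=cv2.cvtColor(i,cv2.COLOR_RGB2HSV)
for r in range(44,80,2):print(180+r,[tuple(int(v) for v in i[r,k]) for k in(8,11,13,15,17,19,22,25)])
```

```text
c 0 561.8336854027746 125.2851751350937
d 0 [249.749553   391.28909304]
c 25 561.4246014240097 143.2478620849912
d 25 [249.97585541 440.93472364]
224 [(77, 66, 54), (53, 49, 46), (49, 47, 45), (52, 49, 47), (52, 50, 48), (53, 51, 49), (59, 55, 51), (97, 82, 59)]
226 [(98, 95, 89), (57, 55, 52), (52, 49, 47), (50, 47, 45), (52, 49, 47), (51, 49, 47), (74, 64, 51), (96, 87, 77)]
228 [(128, 125, 119), (97, 92, 85), (72, 68, 64), (53, 51, 48), (51, 49, 47), (51, 49, 47), (83, 70, 52), (88, 81, 74)]
230 [(133, 130, 125), (122, 116, 107), (113, 107, 99), (76, 72, 67), (73, 69, 65), (62, 59, 56), (69, 61, 52), (107, 100, 90)]
232 [(132, 131, 127), (124, 117, 108), (120, 114, 105), (87, 82, 76), (112, 106, 98), (110, 104, 96), (91, 85, 79), (117, 111, 102)]
234 [(134, 133, 130), (123, 117, 108), (120, 114, 105), (86, 82, 75), (113, 107, 99), (124, 117, 109), (121, 115, 107), (120, 114, 104)]
236 [(136, 137, 134), (124, 118, 109), (120, 114, 106), (87, 82, 76), (112, 106, 99), (124, 117, 108), (123, 116, 108), (119, 113, 104)]
238 [(139, 140, 139), (122, 116, 107), (120, 114, 105), (87, 82, 7
[... 636 characters left out ...]
68, 49), (52, 90, 56), (51, 90, 56), (53, 89, 57), (87, 86, 82), (138, 133, 131)]
250 [(140, 142, 143), (95, 96, 95), (62, 77, 62), (52, 90, 57), (51, 89, 56), (51, 88, 55), (55, 58, 52), (62, 58, 57)]
252 [(141, 144, 143), (104, 105, 105), (75, 87, 76), (54, 91, 59), (51, 89, 55), (50, 87, 54), (49, 53, 46), (52, 49, 47)]
254 [(142, 145, 145), (130, 133, 133), (93, 103, 95), (54, 91, 59), (52, 90, 56), (50, 87, 54), (46, 51, 42), (45, 43, 40)]
256 [(143, 145, 145), (142, 145, 145), (118, 126, 121), (58, 94, 62), (52, 90, 56), (50, 84, 54), (48, 50, 45), (45, 43, 40)]
258 [(142, 145, 144), (143, 146, 145), (123, 132, 126), (60, 95, 64), (51, 87, 55), (50, 68, 50), (70, 71, 70), (64, 62, 61)]
```

Both pictures place the closed fingertips level with the TCP, not 25 mm ahead of it. That puts the tip above the 75 mm tab top, so the tab hasn't been touched. I'll back off, lower to TCP z of about 62, and push again.

Run:
```python
from h import *
c=cur();print(c,shift(c,528,50.5,85,89),shift(c,528,50.5,62,89))
```

```text
(np.float64(502.7782571107954), np.float64(59.27957113912419), np.float64(83.03097463385616), np.float64(60.309917124704086)) [0.0049, 0.0263, -0.002, np.float64(-28.7)] [0.0049, 0.0263, 0.021, np.float64(-28.7)]
```

Call:
play_rows --commands '[{"x": 0.001, "y": 0.007, "z": -0.002, "twist": -7}, {"x": 0.002, "y": 0.014, "z": -0.002, "twist": -14}, {"x": 0.004, "y": 0.02, "z": -0.002, "twist": -21}, {"x": 0.005, "y": 0.026, "z": -0.002, "twist": -28}, {"x": 0.005, "y": 0.026, "z": 0.002, "twist": -29}, {"x": 0.005, "y": 0.026, "z": 0.01, "twist": -29}, {"x": 0.005, "y": 0.026, "z": 0.017, "twist": -29}, {"x": 0.005, "y": 0.026, "z": 0.021, "twist": -29}]'

```text
time: 5.5
tool_pos: [526.6, 50.9, 60.6]
tcp_rot: [-3.14, -0.0, 1.556]
contact_force: [1.8, 1.3, 0.6]
grip_width: 0.5
finger_force: 0.0
```

Run:
```python
from h import *
c=cur();print(c,bot.get_obs()["contact_force"])
ax=np.array([533.2,124.8])
for th,yaw,b in((-118,89,20),(-125,75,17),(-135,58,15),(-145,40,15),(-150,35,15)):
    r=np.radians(th); p=ax+68*np.array([np.cos(r),np.sin(r)])+b*np.array([-np.sin(r),np.cos(r)])
    print(th,p.round(1),shift(c,*p,62,yaw))
```

```text
(np.float64(526.6274099886633), np.float64(50.911060110409935), np.float64(60.553418553487305), np.float64(89.16468818910649)) [1.75539775 1.28067542 0.61094405]
-118 [518.9  55.4] [0.0043, -0.0078, -0.0014, np.float64(0.2)]
-125 [508.1  59.3] [0.0082, -0.0186, -0.0014, np.float64(14.2)]
-135 [495.7  66.1] [0.0147, -0.0311, -0.0014, np.float64(31.2)]
-145 [486.1  73.5] [0.022, -0.0409, -0.0014, np.float64(49.2)]
-150 [481.8  77.8] [0.0262, -0.0452, -0.0014, np.float64(54.2)]
```

Call:
play_rows --commands '[{"x": 0.002, "y": -0.004, "z": -0.001, "twist": 0}, {"x": 0.004, "y": -0.008, "z": -0.001, "twist": 1}, {"x": 0.006, "y": -0.013, "z": -0.001, "twist": 7}, {"x": 0.008, "y": -0.018, "z": -0.001, "twist": 13}, {"x": 0.01, "y": -0.022, "z": -0.001, "twist": 19}, {"x": 0.012, "y": -0.026, "z": -0.001, "twist": 25}, {"x": 0.015, "y": -0.031, "z": -0.001, "twist": 31}, {"x": 0.015, "y": -0.031, "z": -0.001, "twist": 31}]'

```text
time: 6.3
tool_pos: [496.4, 66.2, 63.4]
tcp_rot: [3.14, -0.0, 1.015]
contact_force: [0.1, -1.5, 3.0]
grip_width: 0.2
finger_force: 1.3
```

```bash
cat >> h.py <<'E'
def Pj(s,X):
    K=np.array([[s["fx"],0,s["cx"]],[0,s["fy"],s["cy"]],[0,0,1]]);Rm=Ro.from_euler("xyz",s["rotation"]).as_matrix()
    return cv2.projectPoints(np.array([(np.array(X,float)-s["eye"])@Rm]),np.zeros(3),np.zeros(3),K,np.array([s["k1"],0,0,0]))[0][0,0]
E
python3 - <<'E'
from h import *
c=cur();print(c,bot.get_obs()["contact_force"])
ax=np.array([533.2,124.8])
for th,yaw,b in((-145,42,15),(-150,35,15),(-155,27,15),(-160,20,15)):
    r=np.radians(th); p=ax+68*np.array([np.cos(r),np.sin(r)])+b*np.array([-np.sin(r),np.cos(r)])
    print(th,p.round(1),shift(c,*p,61,yaw))
s=bot.capture("side");print(blobs(s,"green",(265,170,380,285)))
for th in(-118,-130,-135,-140):
    r=np.radians(th);print(th,[Pj(s,(*(ax+q*np.array([np.cos(r),np.sin(r)])),z)).round(1) for q,z in((68,52),(87,20))])
cv2.imwrite("pics/e.png",cv2.resize(s["pixels"][190:280,265:375,::-1],None,fx=6,fy=6,interpolation=cv2.INTER_CUBIC))
E
```

```text
(np.float64(496.4243531728047), np.float64(66.17926028468354), np.float64(63.44018132957435), np.float64(58.15959139523797)) [ 0.05552926 -1.46381947  3.03021764]
-145 [486.1  73.5] [0.0008, -0.0126, 0.0024, np.float64(16.2)]
-150 [481.8  77.8] [0.0022, -0.0186, 0.0024, np.float64(23.2)]
-155 [477.9  82.5] [0.0041, -0.0243, 0.0024, np.float64(31.2)]
-160 [474.4  87.4] [0.0065, -0.0299, 0.0024, np.float64(38.2)]
[([298, 247, 6, 9, 33], [299.8, 251.4])]
-118 [array([307.9, 250.5]), array([303.6, 266.2])]
-130 [array([302.6, 247.7]), array([296.9, 262.6])]
-135 [array([300.7, 246.4]), array([294.4, 260.8])]
-140 [array([298.9, 244.9]), array([292.3, 258.9])]
```

View pics/e.png

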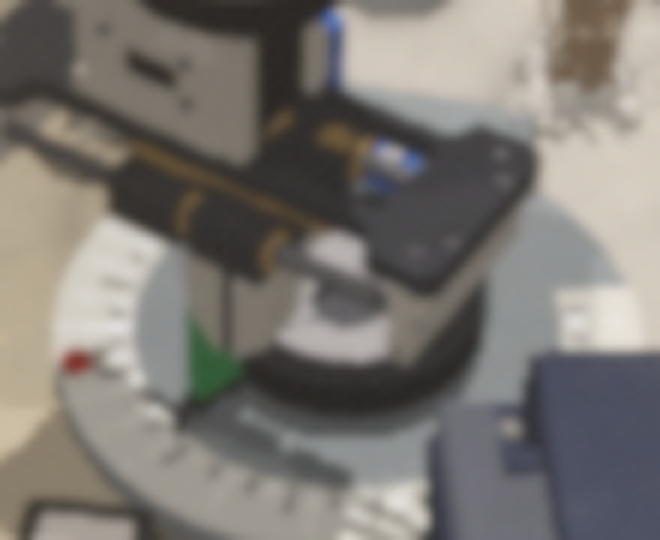

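The fingertips are now behind the green tab. The pointer tip is near pixel (295,259), which is a lever angle of about -133°, with the red stud near (277,250). I'll keep pushing round.

Call:
play_rows --commands '[{"x": 0, "y": -0.004, "z": 0.001, "twist": 5}, {"x": 0, "y": -0.008, "z": 0.002, "twist": 10}, {"x": 0.001, "y": -0.012, "z": 0.002, "twist": 15}, {"x": 0.001, "y": -0.015, "z": 0.002, "twist": 19}, {"x": 0.002, "y": -0.019, "z": 0.002, "twist": 23}, {"x": 0.003, "y": -0.022, "z": 0.002, "twist": 28}, {"x": 0.004, "y": -0.024, "z": 0.002, "twist": 31}, {"x": 0.004, "y": -0.024, "z": 0.002, "twist": 31}]'

```text
time: 7.15
tool_pos: [478.2, 82.2, 61.4]
tcp_rot: [3.141, -0.0, 0.477]
contact_force: [-2.3, -2.9, 7.4]
grip_width: -0.0
finger_force: 3.0
```

```bash
cat > look.py <<'E'
from h import *
import sys
c=cur();print(c,bot.get_obs()["contact_force"])
ax=np.array([533.2,124.8])
for th,yaw,b in((-160,20,15),(-163,17,15),(-165,15,15),(-167,13,15),(-169,11,15)):
    r=np.radians(th); p=ax+68*np.array([np.cos(r),np.sin(r)])+b*np.array([-np.sin(r),np.cos(r)])
    print(th,p.round(1),shift(c,*p,61,yaw))
s=bot.capture("side");t=bot.capture("top");print(blobs(s,"green",(265,170,380,285)),blobs(t,"green",(320,190,400,260)))
for th in(-150,-155,-160,-167):
    r=np.radians(th);print(th,[Pj(k,(*(ax+q*np.array([np.cos(r),np.sin(r)])),z)).round(1) for k in(s,t) for q,z in((68,52),(87,20))])
cv2.imwrite(sys.argv[1],cv2.hconcat([cv2.resize(s["pixels"][215:275,265:325,::-1],(400,400),interpolation=cv2.INTER_CUBIC),cv2.resize(t["pixels"][200:260,320:380,::-1],(400,400),interpolation=cv2.INTER_CUBIC)]))
E
python3 look.py pics/f.png
```

```text
(np.float64(478.23778221071944), np.float64(82.15243839361099), np.float64(61.42073371245432), np.float64(27.309322677364943)) [-2.25436768 -2.88694389  7.4256372 ]
-160 [474.4  87.4] [-0.001, -0.0065, 0.0004, np.float64(7.3)]
-163 [472.6  90.6] [-0.0012, -0.0101, 0.0004, np.float64(10.3)]
-165 [471.4  92.7] [-0.0012, -0.0125, 0.0004, np.float64(12.3)]
-167 [470.3  94.9] [-0.0012, -0.0149, 0.0004, np.float64(14.3)]
-169 [469.3  97.1] [-0.0011, -0.0174, 0.0004, np.float64(16.3)]
[([291, 244, 4, 5, 14], [292.6, 245.9])] []
-150 [array([296. , 241.6]), array([288.7, 254.7]), array([363.3, 233.5]), array([366.2, 241.4])]
-155 [array([294.9, 239.9]), array([287.3, 252.4]), array([361. , 234.8]), array([363.4, 243. ])]
-160 [array([294. , 238.1]), array([286.2, 250.1]), array([358.5, 235.9]), array([360.4, 244.3])]
-167 [array([293.2, 235.6]), array([285.2, 246.8]), array([355., 237.]), array([356. , 245.8])]
```

View pics/f.png

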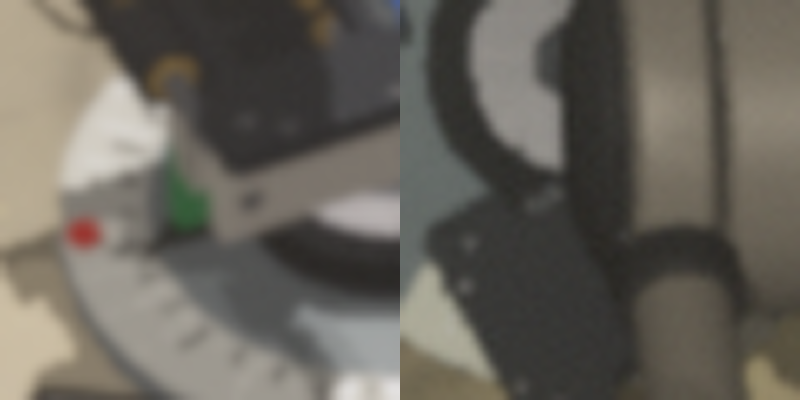

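The left half shows the fingers behind the green tab, with the pointer near pixel (290,252) and the red stud near (277,250). The top view is blocked by the wrist. The upward force has grown to 7 N, so I'll raise the tool slightly and take small steps.

Call:
play_rows --commands '[{"x": 0, "y": 0.001, "z": -0.001, "twist": 0}, {"x": 0, "y": 0.002, "z": -0.002, "twist": 0}, {"x": 0, "y": 0.004, "z": -0.003, "twist": 0}, {"x": 0, "y": 0.006, "z": -0.004, "twist": 0}, {"x": 0, "y": 0.008, "z": -0.004, "twist": 0}, {"x": 0, "y": 0.008, "z": -0.004, "twist": 0}, {"x": 0, "y": 0.008, "z": -0.004, "twist": 0}, {"x": 0, "y": 0.008, "z": -0.004, "twist": 0}]'

```text
time: 8.05
tool_pos: [482.0, 75.1, 64.6]
tcp_rot: [-3.142, 0.0, 0.475]
contact_force: [-0.1, -0.1, 0.0]
grip_width: 0.2
finger_force: 0.0
```

```bash
python3 look.py pics/g.png
python3 - <<'E'
from h import *
t=bot.capture("top");s=bot.capture("side")
hsv=cv2.cvtColor(s["pixels"],cv2.COLOR_RGB2HSV)
m=(hsv[...,0]>45)&(hsv[...,0]<90)&(hsv[...,1]>70)&(hsv[...,2]<130)
ys,xs=np.nonzero(m[225:265,280:310]);
print([(int(y)+225,int(xs[ys==y].min())+280,int(xs[ys==y].max())+280) for y in np.unique(ys)])
print(s["pixels"][240:262:1,278:300].min(2))
E
```

```text
(np.float64(481.95647067545156), np.float64(75.1172316529413), np.float64(64.63041658522495), np.float64(27.23435946735939)) [-0.14735805 -0.08537119  0.03211161]
-160 [474.4  87.4] [-0.001, -0.0144, 0.0036, np.float64(7.2)]
-163 [472.6  90.6] [-0.0013, -0.018, 0.0036, np.float64(10.2)]
-165 [471.4  92.7] [-0.0013, -0.0205, 0.0036, np.float64(12.2)]
-167 [470.3  94.9] [-0.0013, -0.0229, 0.0036, np.float64(14.2)]
-169 [469.3  97.1] [-0.0012, -0.0253, 0.0036, np.float64(16.2)]
[([291, 244, 5, 5, 14], [292.6, 246.1])] []
-150 [array([296. , 241.6]), array([288.7, 254.7]), array([363.3, 233.5]), array([366.2, 241.4])]
-155 [array([294.9, 239.9]), array([287.3, 252.4]), array([361. , 234.8]), array([363.4, 243. ])]
-160 [array([294. , 238.1]), array([286.2, 250.1]), array([358.5, 235.9]), array([360.4, 244.3])]
-167 [array([293.2, 235.6]), array([285.2, 246.8]), array([355., 237.]), array([356. , 245.8])]
[(241, 291, 291), (242, 291, 292), (243, 291, 292), (244, 291, 293), (245, 291, 294), (246, 291, 296), (247, 291, 296), (248, 291, 295)]
[[200 201 201 198 196 195 199 204 198 179 151 125
[... 1297 characters left out ...]
2  96  87  84  82  82  82  82
   82  82  82  82]
 [146 147 148 147 144 138 128 120 113 109 108 104  94  87  83  83  83  83
   82  84  82  82]
 [147 148 147 147 146 143 138 130 118 113 116 117 111 100  92  88  88  88
   88  86  84  83]
 [146 146 146 145 145 145 143 138 132 133 138 139 133 121 108  99  97  95
   96  94  90  88]
 [143 145 144 144 144 144 144 144 144 146 150 150 146 136 120 107 102 100
  101  99  97  94]
 [138 144 145 145 145 145 146 148 150 151 150 148 144 137 128 116 106 103
  101 101  99  93]
 [133 142 144 146 146 147 147 150 151 150 146 140 135 131 131 127 117 108
  102 100  97  92]
 [123 138 144 146 147 147 147 147 147 146 142 135 132 136 141 141 132 118
  108 104 100  96]]
```

Call:
play_rows --commands '[{"x": 0, "y": -0.005, "z": 0, "twist": 2}, {"x": -0.001, "y": -0.009, "z": 0, "twist": 4}, {"x": -0.001, "y": -0.012, "z": 0, "twist": 6}, {"x": -0.001, "y": -0.014, "z": 0, "twist": 7}, {"x": -0.001, "y": -0.016, "z": 0, "twist": 9}, {"x": -0.001, "y": -0.018, "z": 0, "twist": 10}, {"x": -0.001, "y": -0.02, "z": 0, "twist": 12}, {"x": -0.001, "y": -0.02, "z": 0, "twist": 12}]'

```text
time: 9.05
tool_pos: [471.7, 92.5, 64.7]
tcp_rot: [3.142, 0.0, 0.266]
contact_force: [-1.5, -0.1, 1.0]
grip_width: 0.7
finger_force: 0.9
```

```bash
python3 look.py pics/g.png
python3 - <<'E'
from h import *
s=bot.capture("side")
print(s["pixels"][238:258,276:298].min(2))
E
```

```text
(np.float64(471.7099784720027), np.float64(92.48789199093441), np.float64(64.69657887611741), np.float64(15.241416119122938)) [-1.4638099  -0.10801311  1.04591752]
-160 [474.4  87.4] [0.0013, 0.0056, 0.0037, np.float64(-4.8)]
-163 [472.6  90.6] [0.0003, 0.0021, 0.0037, np.float64(-1.8)]
-165 [471.4  92.7] [-0.0002, -0.0003, 0.0037, np.float64(0.2)]
-167 [470.3  94.9] [-0.0007, -0.0027, 0.0037, np.float64(2.2)]
-169 [469.3  97.1] [-0.0011, -0.0051, 0.0037, np.float64(4.2)]
[] []
-150 [array([296. , 241.6]), array([288.7, 254.7]), array([363.3, 233.5]), array([366.2, 241.4])]
-155 [array([294.9, 239.9]), array([287.3, 252.4]), array([361. , 234.8]), array([363.4, 243. ])]
-160 [array([294. , 238.1]), array([286.2, 250.1]), array([358.5, 235.9]), array([360.4, 244.3])]
-167 [array([293.2, 235.6]), array([285.2, 246.8]), array([355., 237.]), array([356. , 245.8])]
[[147 150 151 150 148 140 124 114 112 109 107 105 101  98  98 102 106 107
  107 106 107 107]
 [121 122 122 122 121 119 115 113 112 109 106 101  91  84  86  95 104 106
  107 106 108 108]
 [115 115 115 114 113 114 113 111 110 108
[... 933 characters left out ...]
2  92  86  81  80  80  80  81
   81  81  81  80]
 [ 88  74  79  94 106 111 110 106 102 106 110 108  96  85  83  82  81  81
   81  81  80  81]
 [117 110 113 123 127 123 115 114 118 127 131 128 113  96  88  88  87  87
   85  82  81  81]
 [137 134 135 138 139 136 133 135 138 143 145 143 130 111 100  97  96  94
   91  86  82  80]
 [147 144 142 143 144 144 144 145 148 149 148 146 138 123 109 102 100  98
   94  86  82  80]
 [156 151 146 146 146 147 147 148 147 145 140 137 135 128 115 105 102 100
   95  88  82  82]
 [160 155 147 147 146 145 146 145 144 138 129 127 131 133 125 113 104 100
   96  89  83  82]
 [144 147 145 145 144 144 144 143 143 138 133 135 140 142 137 125 111 103
   98  92  86  82]]
```

Call:
play_rows --commands '[{"x": 0, "y": 0.005, "z": 0, "twist": 0}, {"x": 0, "y": 0.012, "z": 0, "twist": 0}, {"x": 0, "y": 0.012, "z": -0.03, "twist": 0}, {"x": 0, "y": 0.012, "z": -0.07, "twist": 0}, {"x": -0.005, "y": 0.03, "z": -0.1, "twist": 0}, {"x": -0.02, "y": 0.07, "z": -0.1, "twist": 0}, {"x": -0.035, "y": 0.11, "z": -0.1, "twist": 0}, {"x": -0.05, "y": 0.15, "z": -0.1, "twist": 0}]'

```text
time: 10.0
tool_pos: [463.1, -67.2, 165.1]
tcp_rot: [3.141, -0.001, 0.267]
contact_force: [1.0, 0.5, -0.2]
grip_width: 0.3
finger_force: 0.0
```

```bash
cat > meas.py <<'E'
from h import *
t=bot.capture("top");s=bot.capture("side");print(cur())
G=blobs(t,"green",(320,190,400,260));Rr=blobs(t,"red2",(330,235,380,270));print(G,Rr)
ax=np.array([533.2,124.8])
ang=lambda p:np.degrees(np.arctan2(p[1]-ax[1],p[0]-ax[0]))
for g in G:
    p=onz(t,*g[1],70);print("green",p,ang(p))
for g in Rr:
    p=onz(t,*g[1],17);print("red",p,ang(p))
for th in(-160,-163,-165,-167,-170):
    r=np.radians(th);print(th,[Pj(k,(*(ax+q*np.array([np.cos(r),np.sin(r)])),z)).round(1) for k in(t,s) for q,z in((68,75),(87,20))])
cv2.imwrite("pics/m.png",cv2.hconcat([cv2.resize(t["pixels"][200:260,320:380,::-1],(400,400),interpolation=cv2.INTER_CUBIC),cv2.resize(s["pixels"][215:275,265:325,::-1],(400,400),interpolation=cv2.INTER_CUBIC)]))
E
python3 meas.py
```

```text
(np.float64(463.1037578185834), np.float64(-70.10785218699876), np.float64(164.8709104230041), np.float64(14.932547682410991))
[([354, 232, 7, 9, 40], [357.0, 235.9])] [([357, 252, 3, 3, 8], [357.9, 253.1])]
green [468.42532724 106.63084208  70.        ] -164.33130480360495
red [431.59551354 101.33858599  17.        ] -166.99776750378047
-160 [array([359.5, 235.3]), array([360.4, 244.3]), array([293.8, 230.6]), array([286.2, 250.1])]
-163 [array([358. , 235.9]), array([358.5, 245. ]), array([293.4, 229.6]), array([285.7, 248.7])]
-165 [array([357. , 236.2]), array([357.3, 245.4]), array([293.1, 228.8]), array([285.5, 247.8])]
-167 [array([355.9, 236.5]), array([356. , 245.8]), array([292.9, 228.1]), array([285.2, 246.8])]
-170 [array([354.3, 236.9]), array([354.1, 246.2]), array([292.7, 227. ]), array([285. , 245.4])]
```

View pics/m.png

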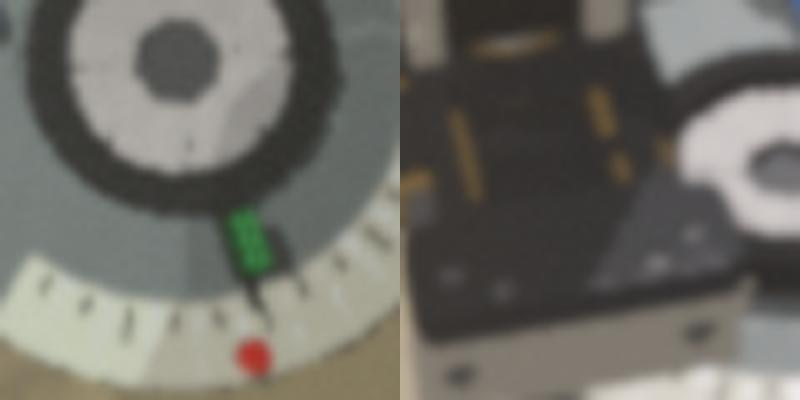

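The pointer tip is near pixel (359.5,248) in the top view, about 3–4° short of the red stud at (358,253). A scale tick blurs the tip. I'll refine the axis with a circle fit and read the pointer more exactly.

```bash
cat > fit.py <<'E'
from h import *
from scipy.optimize import least_squares
def val(g,p): return cv2.remap(g,np.float32([[p[0]]]),np.float32([[p[1]]]),cv2.INTER_LINEAR)[0,0]
def edge(t,c0,z,ra,rb,sign,angs,ch=None):
    g=t["pixels"].mean(2).astype(np.float32);pts=[]
    rs=np.arange(ra,rb,.5)
    for a in np.radians(angs):
        X=[(c0[0]+r*np.cos(a),c0[1]+r*np.sin(a),z) for r in rs]
        v=cv2.GaussianBlur(np.array([[val(g,Pj(t,x)) for x in X]],np.float32),(0,0),3)[0]
        k=np.argmax(sign*np.gradient(v)[4:-4])+4; pts.append(X[k][:2])
    pts=np.array(pts)
    f=lambda p:np.hypot(pts[:,0]-p[0],pts[:,1]-p[1])-p[2]
    o=least_squares(f,[*c0,(ra+rb)/2],loss="soft_l1");return o.x.round(2),np.abs(f(o.x)).mean().round(2)
if __name__=="__main__":
    t=bot.capture("top");c0=(533.2,124.8);al=range(-180,180,8)
    print("ring outer",edge(t,c0,37,44,64,1,al)); print("ring inner",edge(t,c0,37,28,46,-1,al))
    print("outer top half",edge(t,c0,37,44,64,1,range(-60,110,6)))
    print("plate z14",edge(t,c0,14,106,122,-1,range(-178,-110,4)),"scale inner",edge(t,c0,14,76,92,1,[*range(-155,-120,4),*range(-60,-20,4)]))
    print(t["pixels"][238:256,350:368].min(2))
E
python3 fit.py
```

```text
ring outer (array([532.82, 124.5 ,  54.06]), np.float64(0.58))
ring inner (array([533.09, 125.07,  38.19]), np.float64(0.35))
outer top half (array([533.92, 125.37,  53.17]), np.float64(0.25))
plate z14 (array([536.36, 126.31, 115.2 ]), np.float64(0.7)) scale inner (array([534.17, 125.47,  82.82]), np.float64(0.33))
[[ 99  99  99  88  64  49  54  60  54  57  58  60  63  72  96 106 113 125]
 [101 100 100  92  70  50  52  54  54  56  56  61  61  75  99 117 132 145]
 [100  99 101  95  80  56  49  48  50  57  63  69  72  81 104 130 147 156]
 [100  99  99  96  88  66  51  46  55  76  84  93 101 105 111 130 148 155]
 [102  99 100 101  97  82  70  53  69 101 119 130 138 137 125 120 142 152]
 [105 105 105 106 111 110  98  67  78 122 140 149 154 153 136 116 135 146]
 [115 114 117 124 132 134 120  83  82 123 147 152 159 158 146 130 137 146]
 [136 132 133 142 150 154 142 105  83 107 140 153 158 159 150 145 146 148]
 [153 145 130 141 152 156 154 129 105 106 135 150 155 155 152 150 149 150]
 [161 146 120 126 148 158 164 151 136 123 128 144 150 151 150 151 148 149]
 [164 148 128 126 147 165 173 160 149 137 124 143 151 154 156 155 150 149]
 [159 151 144 140 148 160 171 159 149 140 130 144 151 155 164 159 151 149]
 [156 153 151 150 150 150 147 135 127 131 140 148 151 154 159 160 154 150]
 [155 151 152 152 147 132 105  85  81  97 128 146 150 152 154 156 152 150]
 [157 155 153 150 142 114  71  50  48  67 107 142 151 149 151 154 149 146]
 [158 156 151 150 140 103  65  46  44  52  93 138 148 148 149 145 138 130]
 [160 154 153 151 144 115  77  55  48  54  90 134 145 139 134 130 116 111]
 [158 155 151 152 149 138 107  82  59  66  96 125 127 118 110 106  99  98]]
```

Run:
```python
from h import *
c=cur();print(c,shift(c,474,79,165,13),shift(c,474,79,64,13),shift(c,470,95.5,64,12))
```

```text
(np.float64(463.09924716507066), np.float64(-67.95906632780007), np.float64(164.74798355839545), np.float64(14.965538444833918)) [0.0485, -0.1392, -0.0003, np.float64(2.0)] [0.0485, -0.1392, 0.1007, np.float64(2.0)] [0.0489, -0.1561, 0.1007, np.float64(3.0)]
```

Call:
play_rows --commands '[{"x": 0.01, "y": -0.03, "z": 0, "twist": 0}, {"x": 0.022, "y": -0.065, "z": 0, "twist": 1}, {"x": 0.035, "y": -0.1, "z": 0, "twist": 2}, {"x": 0.045, "y": -0.13, "z": 0.01, "twist": 2}, {"x": 0.0485, "y": -0.139, "z": 0.03, "twist": 2}, {"x": 0.0485, "y": -0.139, "z": 0.06, "twist": 2}, {"x": 0.0485, "y": -0.139, "z": 0.09, "twist": 2}, {"x": 0.0485, "y": -0.139, "z": 0.1, "twist": 2}]'

```text
time: 10.95
tool_pos: [471.5, 82.5, 62.3]
tcp_rot: [-3.14, 0.005, 0.233]
contact_force: [0.6, 0.7, 0.1]
grip_width: 0.6
finger_force: 0.0
```

Run:
```python
from h import *
c=cur();print(c,shift(c,470,95.5,64,12),bot.get_obs()["contact_force"])
```

```text
(np.float64(471.49819929604115), np.float64(82.48019118971435), np.float64(62.2867307386705), np.float64(13.321517979125035)) [0.0015, -0.013, -0.0017, np.float64(1.3)] [0.55989309 0.70933858 0.13593987]
```

Call:
play_rows --commands '[{"x": 0, "y": -0.003, "z": -0.002, "twist": 0}, {"x": 0, "y": -0.006, "z": -0.002, "twist": 0}, {"x": 0, "y": -0.008, "z": -0.002, "twist": 1}, {"x": 0, "y": -0.01, "z": -0.002, "twist": 1}, {"x": 0, "y": -0.011, "z": -0.002, "twist": 1}, {"x": 0, "y": -0.012, "z": -0.002, "twist": 1}, {"x": 0, "y": -0.013, "z": -0.002, "twist": 1}, {"x": 0, "y": -0.013, "z": -0.002, "twist": 1}]'

```text
time: 11.75
tool_pos: [470.5, 94.0, 66.8]
tcp_rot: [3.141, -0.0, 0.214]
contact_force: [0.6, -0.5, 1.0]
grip_width: 0.6
finger_force: 0.4
```

Run:
```python
from h import *
c=cur();print(c,shift(c,470,95.5,64,12),bot.get_obs()["contact_force"])
```

```text
(np.float64(470.54221783511616), np.float64(94.03918252352825), np.float64(66.80159539700254), np.float64(12.241845401004966)) [-0.0002, -0.0015, 0.0028, np.float64(0.2)] [ 0.57478329 -0.46729366  0.99647442]
```

Call:
play_rows --commands '[{"x": 0, "y": -0.0005, "z": 0.001, "twist": 0}, {"x": 0, "y": -0.001, "z": 0.002, "twist": 0}, {"x": 0, "y": -0.0015, "z": 0.002, "twist": 0}, {"x": 0, "y": -0.002, "z": 0.002, "twist": 0}, {"x": 0, "y": -0.002, "z": 0.002, "twist": 0}, {"x": 0, "y": -0.002, "z": 0.002, "twist": 0}, {"x": 0, "y": -0.002, "z": 0.002, "twist": 0}, {"x": 0, "y": -0.002, "z": 0.002, "twist": 0}]'

```text
time: 12.55
tool_pos: [470.4, 95.8, 65.4]
tcp_rot: [3.141, -0.001, 0.214]
contact_force: [-1.7, -1.7, 9.0]
grip_width: 0.5
finger_force: 3.5
```

Call:
play_rows --commands '[{"x": 0, "y": 0.005, "z": 0, "twist": 0}, {"x": 0, "y": 0.012, "z": 0, "twist": 0}, {"x": 0, "y": 0.012, "z": -0.03, "twist": 0}, {"x": 0, "y": 0.012, "z": -0.07, "twist": 0}, {"x": -0.005, "y": 0.03, "z": -0.1, "twist": 0}, {"x": -0.02, "y": 0.07, "z": -0.1, "twist": 0}, {"x": -0.035, "y": 0.11, "z": -0.1, "twist": 0}, {"x": -0.05, "y": 0.15, "z": -0.1, "twist": 0}]'

```text
time: 13.35
tool_pos: [452.5, -62.8, 164.8]
tcp_rot: [3.141, -0.0, 0.214]
contact_force: [1.0, -0.5, -0.9]
grip_width: 0.3
finger_force: 0.0
```

```bash
python3 meas.py; python3 fit.py|tail -18
```

```text
(np.float64(452.3790059158064), np.float64(-65.49866313893529), np.float64(164.57326092689047), np.float64(11.919867821784878))
[([353, 232, 6, 9, 40], [355.8, 236.0])] [([357, 252, 3, 3, 8], [357.9, 253.1])]
green [468.27821463 109.26077152  70.        ] -166.53931960551148
red [431.59551354 101.33858599  17.        ] -166.99776750378047
-160 [array([359.5, 235.3]), array([360.4, 244.3]), array([293.8, 230.6]), array([286.2, 250.1])]
-163 [array([358. , 235.9]), array([358.5, 245. ]), array([293.4, 229.6]), array([285.7, 248.7])]
-165 [array([357. , 236.2]), array([357.3, 245.4]), array([293.1, 228.8]), array([285.5, 247.8])]
-167 [array([355.9, 236.5]), array([356. , 245.8]), array([292.9, 228.1]), array([285.2, 246.8])]
-170 [array([354.3, 236.9]), array([354.1, 246.2]), array([292.7, 227. ]), array([285. , 245.4])]
[[101  97  89  63  51  50  56  54  55  57  58  63  79  93 100 104 115 124]
 [ 99  99  93  68  53  50  58  57  55  59  60  61  73  96 108 117 135 145]
 [ 99 100  95  79  57  50  52  52  54  59  60  63  77 100 119 132 145 156]
 [100  98  98  88  60  48  48  51  61  68  7
[... 381 characters left out ...]
152 154 151 149 148 147]
 [162 145 122 128 147 157 160 149 141 125 126 145 150 152 151 151 149 149]
 [161 148 127 125 147 164 173 161 149 138 125 141 150 153 155 152 149 149]
 [159 150 143 138 149 160 171 157 149 139 130 142 150 155 162 157 151 150]
 [156 152 150 149 150 151 147 135 127 131 138 148 151 153 160 160 151 149]
 [155 151 151 152 148 133 105  84  79  96 129 146 149 152 152 155 152 149]
 [155 152 153 151 143 112  70  53  48  67 105 142 148 149 151 153 150 144]
 [159 154 152 151 140 104  61  46  45  53  91 139 148 148 148 145 137 129]
 [160 153 153 150 142 113  76  55  48  53  92 134 144 138 134 128 116 110]
 [157 154 151 151 148 136 108  80  58  66  96 124 127 118 110 105  98  98]]
```

Run:
```python
from h import *
c=cur();print(c,shift(c,490,120,165,68),shift(c,499,222,165,122))
t=bot.capture("top")
print("cup",onz(t,283,254,78),blobs(t,"blue",(280,190,330,225)))
```

```text
(np.float64(452.58752657387595), np.float64(-63.40800002507574), np.float64(164.53502186440903), np.float64(11.955269193063971)) [0.0746, -0.1717, -0.0005, np.float64(-56.0)] [0.1045, -0.2696, -0.0005, np.float64(-110.0)]
cup [433.25330983 268.67176609  78.        ] [([293, 199, 26, 17, 87], [305.3, 208.5])]
```

Call:
play_rows --commands '[{"x": 0.006, "y": -0.015, "z": 0, "twist": -7}, {"x": 0.015, "y": -0.037, "z": 0, "twist": -14}, {"x": 0.025, "y": -0.06, "z": 0, "twist": -21}, {"x": 0.035, "y": -0.085, "z": 0, "twist": -28}, {"x": 0.045, "y": -0.11, "z": 0, "twist": -35}, {"x": 0.055, "y": -0.135, "z": 0, "twist": -42}, {"x": 0.065, "y": -0.155, "z": 0, "twist": -49}, {"x": 0.075, "y": -0.172, "z": 0, "twist": -56}]'

```text
time: 14.35
tool_pos: [489.2, 125.8, 164.4]
tcp_rot: [-3.141, -0.0, 1.199]
contact_force: [0.5, 0.5, 0.3]
grip_width: 0.4
finger_force: 0.0
```

Run:
```python
from h import *
c=cur();print(c,shift(c,499,222,165,122))
```

```text
(np.float64(489.2469410166811), np.float64(125.80758739848515), np.float64(164.4216279701844), np.float64(68.68623075610306)) [0.0932, -0.0259, -0.0006, np.float64(-53.3)]
```

Call:
play_rows --commands '[{"x": 0.012, "y": -0.003, "z": 0, "twist": -7}, {"x": 0.025, "y": -0.006, "z": 0, "twist": -14}, {"x": 0.04, "y": -0.01, "z": 0, "twist": -21}, {"x": 0.055, "y": -0.015, "z": 0, "twist": -28}, {"x": 0.07, "y": -0.02, "z": 0, "twist": -35}, {"x": 0.083, "y": -0.023, "z": 0, "twist": -42}, {"x": 0.093, "y": -0.026, "z": 0, "twist": -48}, {"x": 0.093, "y": -0.026, "z": 0, "twist": -53}]'

```text
time: 15.15
tool_pos: [499.2, 221.8, 164.3]
tcp_rot: [-3.141, -0.001, 2.124]
contact_force: [-0.3, 0.1, -1.1]
grip_width: 0.0
finger_force: 0.0
```

Call:
play_rows --commands '[{"x": 0, "y": 0, "z": 0, "twist": 0}, {"x": 0, "y": 0, "z": 0, "twist": 0}, {"x": 0, "y": 0, "z": 0, "twist": 0}, {"x": 0, "y": 0, "z": 0, "twist": 0}, {"x": 0, "y": 0, "z": 0, "twist": 0}, {"x": 0, "y": 0, "z": 0, "twist": 0}, {"x": 0, "y": 0, "z": 0, "twist": 0}, {"x": 0, "y": 0, "z": 0, "twist": 0}]'

```text
time: 15.95
tool_pos: [500.2, 218.8, 164.7]
tcp_rot: [-3.142, 0.0, 2.116]
contact_force: [0.0, 0.3, 0.3]
grip_width: 0.5
finger_force: 0.0
```

Run:
```python
from h import *
c=cur();print(c,shift(c,499,222,67,122))
s=bot.capture("side");print(blobs(s,"blue",(310,180,350,225)),onz(s,319,192.5,75))
```

```text
(np.float64(500.1752281602836), np.float64(218.75933737516306), np.float64(164.69888720931604), np.float64(121.21772264887802)) [0.0034, 0.0007, 0.0977, np.float64(-0.8)]
[([318, 193, 3, 3, 5], [319.0, 193.8]), ([321, 208, 2, 3, 4], [321.5, 209.0]), ([326, 215, 7, 6, 16], [328.1, 218.3])] [522.47859879 235.9533193   75.        ]
```

Call:
play_rows --commands '[{"x": 0.003, "y": 0, "z": 0.02, "twist": 0}, {"x": 0.003, "y": 0, "z": 0.045, "twist": 0}, {"x": 0.003, "y": 0, "z": 0.065, "twist": 0}, {"x": 0.003, "y": 0, "z": 0.08, "twist": 0}, {"x": 0.003, "y": 0, "z": 0.09, "twist": 0}, {"x": 0.003, "y": 0, "z": 0.099, "twist": 0}, {"x": 0.003, "y": 0, "z": 0.099, "twist": 0}, {"x": 0.003, "y": 0, "z": 0.099, "twist": 0}]'

```text
time: 16.8
tool_pos: [498.9, 221.5, 66.1]
tcp_rot: [3.141, 0.0, 2.116]
contact_force: [0.2, -0.0, -0.1]
grip_width: 0.4
finger_force: 0.0
```

```bash
cat > lk.py <<'E'
from h import *
c=cur();o=bot.get_obs();print(np.round(c,1),o["contact_force"].round(1),o["time"])
pv=np.array([550,197.8])
for ph in(124,115,105,95,85,75,65,55,47,42,38,35):
    r=np.radians(ph); p=pv+50*np.array([np.cos(r),np.sin(r)])+15.5*np.array([-np.sin(r),np.cos(r)])
    print(ph,p.round(1),shift(c,*p,66,ph))
E
python3 lk.py
```

```text
[498.9 221.5  66.1 121.2] [ 0.2 -0.  -0.1] 16.8
124 [509.2 230.6] [0.0024, 0.0135, 0.0001, np.float64(-2.8)]
115 [514.8 236.6] [0.0046, 0.0215, 0.0001, np.float64(6.2)]
105 [522.1 242.1] [0.0056, 0.0305, 0.0001, np.float64(16.2)]
95 [530.2 246.3] [0.0049, 0.0396, 0.0001, np.float64(26.2)]
85 [538.9 249. ] [0.0027, 0.0485, 0.0001, np.float64(36.2)]
75 [548.  250.1] [-0.001, 0.0568, 0.0001, np.float64(46.2)]
65 [557.1 249.7] [-0.0061, 0.0644, 0.0001, np.float64(56.2)]
55 [566.  247.6] [-0.0124, 0.0709, 0.0001, np.float64(66.2)]
47 [572.8 244.9] [-0.0183, 0.0753, 0.0001, np.float64(74.2)]
42 [576.8 242.8] [-0.0222, 0.0777, 0.0001, np.float64(79.2)]
38 [579.9 240.8] [-0.0255, 0.0793, 0.0001, np.float64(83.2)]
35 [582.1 239.2] [-0.028, 0.0803, 0.0001, np.float64(86.2)]
```

First half of the lock sweep, to about 85°.

Call:
play_rows --commands '[{"x": 0.001, "y": 0.006, "z": 0, "twist": -2}, {"x": 0.002, "y": 0.012, "z": 0, "twist": -2}, {"x": 0.004, "y": 0.018, "z": 0, "twist": 2}, {"x": 0.005, "y": 0.024, "z": 0, "twist": 9}, {"x": 0.0056, "y": 0.03, "z": 0, "twist": 16}, {"x": 0.005, "y": 0.037, "z": 0, "twist": 23}, {"x": 0.004, "y": 0.043, "z": 0, "twist": 30}, {"x": 0.003, "y": 0.048, "z": 0, "twist": 36}]'

```text
time: 17.6
tool_pos: [538.2, 249.3, 66.3]
tcp_rot: [-3.142, -0.0, 1.482]
contact_force: [-1.3, -0.9, 1.0]
grip_width: 0.6
finger_force: 1.4
```

```bash
python3 lk.py
python3 - <<'E'
from h import *
s=bot.capture("side");t=bot.capture("top");pv=np.array([550,197.8])
print(blobs(s,"blue",(300,170,370,225),2),blobs(t,"blue",(280,160,340,225),2))
for ph in(124,95,85,75):
    r=np.radians(ph);print(ph,Pj(s,(*(pv+50*np.array([np.cos(r),np.sin(r)])),60)).round(1),Pj(t,(*(pv+50*np.array([np.cos(r),np.sin(r)])),75)).round(1))
E
```

```text
[538.2 249.3  66.3  84.9] [-1.3 -0.9  1. ] 17.6
124 [509.2 230.6] [-0.0212, -0.0272, 0.0003, np.float64(-39.1)]
115 [514.8 236.6] [-0.0148, -0.0221, 0.0003, np.float64(-30.1)]
105 [522.1 242.1] [-0.0086, -0.0154, 0.0003, np.float64(-20.1)]
95 [530.2 246.3] [-0.0038, -0.0077, 0.0003, np.float64(-10.1)]
85 [538.9 249. ] [-0.0003, 0.0008, 0.0003, np.float64(-0.1)]
75 [548.  250.1] [0.0016, 0.0097, 0.0003, np.float64(9.9)]
65 [557.1 249.7] [0.002, 0.0188, 0.0003, np.float64(19.9)]
55 [566.  247.6] [0.0008, 0.0278, 0.0003, np.float64(29.9)]
47 [572.8 244.9] [-0.0013, 0.0348, 0.0003, np.float64(37.9)]
42 [576.8 242.8] [-0.0031, 0.039, 0.0003, np.float64(42.9)]
38 [579.9 240.8] [-0.0048, 0.0423, 0.0003, np.float64(46.9)]
35 [582.1 239.2] [-0.0062, 0.0446, 0.0003, np.float64(49.9)]
[([329, 210, 2, 3, 6], [329.5, 211.0]), ([327, 218, 6, 3, 12], [329.5, 219.2])] [([307, 201, 5, 4, 12], [309.3, 202.5])]
124 [318.7 196.4] [295.9 213. ]
95 [328.4 194.5] [291.9 202.5]
85 [331.9 194.6] [291.8 198.6]
75 [335.4 195. ] [292.4 194.7]
```

Call:
play_rows --commands '[{"x": 0.001, "y": 0.005, "z": 0, "twist": 5}, {"x": 0.0016, "y": 0.01, "z": 0, "twist": 10}, {"x": 0.002, "y": 0.015, "z": 0, "twist": 15}, {"x": 0.002, "y": 0.02, "z": 0, "twist": 21}, {"x": 0.001, "y": 0.025, "z": 0, "twist": 27}, {"x": 0.0005, "y": 0.029, "z": 0, "twist": 31}, {"x": 0, "y": 0.032, "z": 0, "twist": 35}, {"x": -0.001, "y": 0.034, "z": 0, "twist": 37}]'

```text
time: 18.5
tool_pos: [572.1, 245.6, 66.2]
tcp_rot: [3.142, -0.001, 0.842]
contact_force: [-1.5, 1.9, 0.5]
grip_width: 0.5
finger_force: 1.2
```

```bash
python3 lk.py
```

```text
[572.1 245.6  66.2  48.3] [-1.5  1.9  0.5] 18.5
124 [509.2 230.6] [-0.0531, -0.0369, 0.0002, np.float64(-75.7)]
115 [514.8 236.6] [-0.0449, -0.0367, 0.0002, np.float64(-66.7)]
105 [522.1 242.1] [-0.0359, -0.035, 0.0002, np.float64(-56.7)]
95 [530.2 246.3] [-0.0274, -0.0317, 0.0002, np.float64(-46.7)]
85 [538.9 249. ] [-0.0196, -0.027, 0.0002, np.float64(-36.7)]
75 [548.  250.1] [-0.0127, -0.021, 0.0002, np.float64(-26.7)]
65 [557.1 249.7] [-0.007, -0.0139, 0.0002, np.float64(-16.7)]
55 [566.  247.6] [-0.0026, -0.0059, 0.0002, np.float64(-6.7)]
47 [572.8 244.9] [-0.0001, 0.0009, 0.0002, np.float64(1.3)]
42 [576.8 242.8] [0.001, 0.0054, 0.0002, np.float64(6.3)]
38 [579.9 240.8] [0.0016, 0.009, 0.0002, np.float64(10.3)]
35 [582.1 239.2] [0.0018, 0.0117, 0.0002, np.float64(13.3)]
```

Now slowly toward the stop, watching the force.

Call:
play_rows --commands '[{"x": 0, "y": 0.001, "z": 0, "twist": 1}, {"x": 0, "y": 0.002, "z": 0, "twist": 2}, {"x": 0.0005, "y": 0.003, "z": 0, "twist": 3}, {"x": 0.001, "y": 0.004, "z": 0, "twist": 4}, {"x": 0.001, "y": 0.005, "z": 0, "twist": 6}, {"x": 0.001, "y": 0.006, "z": 0, "twist": 7}, {"x": 0.001, "y": 0.007, "z": 0, "twist": 8}, {"x": 0.001, "y": 0.007, "z": 0, "twist": 8}]'

```text
time: 19.3
tool_pos: [578.2, 241.2, 66.0]
tcp_rot: [3.141, -0.001, 0.702]
contact_force: [1.6, 2.6, 3.0]
grip_width: 0.6
finger_force: 1.8
```

Call:
play_rows --commands '[{"x": 0, "y": 0.0005, "z": 0, "twist": 1}, {"x": 0, "y": 0.001, "z": 0, "twist": 1}, {"x": 0, "y": 0.0015, "z": 0, "twist": 2}, {"x": 0, "y": 0.002, "z": 0, "twist": 2}, {"x": 0, "y": 0.002, "z": 0, "twist": 2}, {"x": 0, "y": 0.002, "z": 0, "twist": 2}, {"x": 0, "y": 0.002, "z": 0, "twist": 2}, {"x": 0, "y": 0.002, "z": 0, "twist": 2}]'

```text
time: 20.1
tool_pos: [579.0, 239.5, 65.6]
tcp_rot: [3.141, 0.0, 0.667]
contact_force: [1.2, 2.0, 3.8]
grip_width: 0.2
finger_force: 1.7
```

```bash
python3 lk.py|sed -n '1p;9,13p'
python3 - <<'E'
from h import *
s=bot.capture("side");t=bot.capture("top")
print(blobs(s,"blue",(300,170,370,225),2),blobs(t,"blue",(280,160,340,225),2))
E
```

```text
[579.  239.5  65.6  38.2] [1.2 2.  3.8] 20.1
55 [566.  247.6] [-0.0052, -0.0145, -0.0004, np.float64(-16.8)]
47 [572.8 244.9] [-0.0016, -0.0081, -0.0004, np.float64(-8.8)]
42 [576.8 242.8] [0.0003, -0.0039, -0.0004, np.float64(-3.8)]
38 [579.9 240.8] [0.0015, -0.0005, -0.0004, np.float64(0.2)]
35 [582.1 239.2] [0.0022, 0.0022, -0.0004, np.float64(3.2)]
[([327, 197, 20, 24, 60], [339.6, 209.6])] []
```

Call:
play_rows --commands '[{"x": 0, "y": 0.0005, "z": 0, "twist": 0.5}, {"x": 0, "y": 0.001, "z": 0, "twist": 1}, {"x": 0.0005, "y": 0.0015, "z": 0, "twist": 1.5}, {"x": 0.0005, "y": 0.002, "z": 0, "twist": 2}, {"x": 0.0005, "y": 0.0025, "z": 0, "twist": 2}, {"x": 0.0005, "y": 0.003, "z": 0, "twist": 2}, {"x": 0.0005, "y": 0.003, "z": 0, "twist": 2}, {"x": 0.0005, "y": 0.003, "z": 0, "twist": 2}]'

```text
time: 21.0
tool_pos: [581.2, 237.5, 65.6]
tcp_rot: [3.142, 0.0, 0.632]
contact_force: [0.5, 2.0, 2.6]
grip_width: 0.2
finger_force: 1.8
```

```bash
python3 lk.py|sed -n '1p;12,13p'
python3 - <<'E'
from h import *
s=bot.capture("side")
print(blobs(s,"blue",(300,170,370,225),2))
pv=np.array([550,197.8])
for ph in (45,38,33,28):
    r=np.radians(ph);print(ph,[Pj(s,(*(pv+50*np.array([np.cos(r),np.sin(r)])),z)).round(1) for z in(75,53,34)])
E
```

```text
[581.2 237.5  65.6  36.2] [0.5 2.  2.6] 21.0
38 [579.9 240.8] [0.0008, -0.0035, -0.0004, np.float64(-1.8)]
35 [582.1 239.2] [0.0016, -0.0008, -0.0004, np.float64(1.2)]
[([327, 197, 21, 24, 60], [340.0, 209.6])]
45 [array([345.1, 193.8]), array([344.6, 200.8]), array([344.2, 206.7])]
38 [array([346.8, 195. ]), array([346.3, 202. ]), array([345.9, 207.9])]
33 [array([347.9, 196. ]), array([347.4, 203. ]), array([347. , 208.9])]
28 [array([348.9, 197. ]), array([348.4, 204. ]), array([347.9, 209.9])]
```

Call:
play_rows --commands '[{"x": 0, "y": 0.0005, "z": 0, "twist": 0.5}, {"x": 0, "y": 0.001, "z": 0, "twist": 1}, {"x": 0.0005, "y": 0.0015, "z": 0, "twist": 1.5}, {"x": 0.0005, "y": 0.002, "z": 0, "twist": 2}, {"x": 0.0005, "y": 0.0025, "z": 0, "twist": 3}, {"x": 0.0005, "y": 0.003, "z": 0, "twist": 3}, {"x": 0.0005, "y": 0.003, "z": 0, "twist": 3}, {"x": 0.0005, "y": 0.003, "z": 0, "twist": 3}]'

```text
time: 21.85
tool_pos: [581.9, 237.4, 65.6]
tcp_rot: [-3.138, 0.001, 0.58]
contact_force: [-5.2, 9.5, 5.6]
grip_width: 0.5
finger_force: 5.5
```

```bash
python3 lk.py|sed -n '1p;12,13p'
python3 - <<'E'
from h import *
s=bot.capture("side")
print(blobs(s,"blue",(300,170,370,225),2))
E
```

```text
[581.9 237.4  65.6  33.2] [-5.2  9.5  5.6] 21.85
38 [579.9 240.8] [0.0001, -0.004, -0.0004, np.float64(-4.8)]
35 [582.1 239.2] [0.0011, -0.0014, -0.0004, np.float64(-1.8)]
[([327, 197, 21, 24, 57], [340.2, 209.4])]
```

The force jumped to about 11 N along the push direction, so the lever is at its stop. I'll back off, lift, clear and check.

Call:
play_rows --commands '[{"x": 0, "y": -0.003, "z": 0, "twist": 0}, {"x": 0, "y": -0.007, "z": 0, "twist": 0}, {"x": 0, "y": -0.01, "z": 0, "twist": 0}, {"x": 0, "y": -0.01, "z": -0.02, "twist": 0}, {"x": 0, "y": -0.01, "z": -0.05, "twist": 0}, {"x": 0, "y": -0.01, "z": -0.09, "twist": 0}, {"x": 0, "y": -0.01, "z": -0.12, "twist": 0}, {"x": 0, "y": -0.01, "z": -0.12, "twist": 0}]'

```text
time: 22.7
tool_pos: [580.1, 244.0, 190.5]
tcp_rot: [3.138, -0.008, 0.58]
contact_force: [0.5, 0.2, 1.2]
grip_width: 0.5
finger_force: 0.0
```

Run:
```python
from h import *
c=cur();print(c,shift(c,460,-60,190,15))
```

```text
(np.float64(580.1488239010674), np.float64(243.99698380840832), np.float64(190.4956280889818), np.float64(33.20843368010969)) [-0.267, 0.1885, 0.0005, np.float64(18.2)]
```

Call:
play_rows --commands '[{"x": -0.03, "y": 0.02, "z": 0, "twist": 2}, {"x": -0.065, "y": 0.045, "z": 0, "twist": 5}, {"x": -0.1, "y": 0.07, "z": 0, "twist": 8}, {"x": -0.135, "y": 0.095, "z": 0, "twist": 11}, {"x": -0.17, "y": 0.12, "z": 0, "twist": 14}, {"x": -0.205, "y": 0.145, "z": 0, "twist": 16}, {"x": -0.24, "y": 0.17, "z": 0, "twist": 18}, {"x": -0.267, "y": 0.189, "z": 0, "twist": 18}]'

```text
time: 23.5
tool_pos: [456.4, -62.6, 184.7]
tcp_rot: [-3.141, 0.002, 0.264]
contact_force: [0.9, -0.4, 0.2]
grip_width: 0.2
finger_force: 0.0
```

```bash
python3 meas.py; python3 fit.py|sed -n '10,15p'
python3 - <<'E'
from h import *
t=bot.capture("top");B=blobs(t,"blue",(270,150,340,225),2);print(B)
pv=np.array([550,197.8])
for ph in(124,45,38,33,28):
    r=np.radians(ph);print(ph,[Pj(t,(*(pv+50*np.array([np.cos(r),np.sin(r)])),z)).round(1) for z in(75,34)])
cv2.imwrite("pics/end.png",cv2.resize(t["pixels"][140:290,220:420,::-1],(800,600),interpolation=cv2.INTER_CUBIC))
E
```

```text
(np.float64(456.2328901284047), np.float64(-63.682473176124994), np.float64(184.72352968533303), np.float64(14.973685984643842))
[([353, 232, 6, 9, 40], [355.8, 236.0])] [([357, 252, 3, 3, 8], [357.9, 253.1])]
green [468.27821463 109.26077152  70.        ] -166.53931960551148
red [431.59551354 101.33858599  17.        ] -166.99776750378047
-160 [array([359.5, 235.3]), array([360.4, 244.3]), array([293.8, 230.6]), array([286.2, 250.1])]
-163 [array([358. , 235.9]), array([358.5, 245. ]), array([293.4, 229.6]), array([285.7, 248.7])]
-165 [array([357. , 236.2]), array([357.3, 245.4]), array([293.1, 228.8]), array([285.5, 247.8])]
-167 [array([355.9, 236.5]), array([356. , 245.8]), array([292.9, 228.1]), array([285.2, 246.8])]
-170 [array([354.3, 236.9]), array([354.1, 246.2]), array([292.7, 227. ]), array([285. , 245.4])]
 [102 102 104 103  98  84  61  78 116 131 138 144 152 151 137 116 136 148]
 [116 116 118 124 129 119  79  83 124 136 148 151 160 159 145 129 137 146]
 [136 133 133 144 150 140  96  92 117 122 142 153 159 159 151 145 147 148]
 [153 144 131 140 151 148 127 119 127 117 135 148 155 157 153 148 151 149]
 [162 145 123 129 149 157 159 150 141 127 127 144 151 152 152 152 150 149]
 [163 148 128 127 148 164 175 160 150 138 125 142 151 153 157 154 152 149]
[([298, 181, 5, 6, 20], [300.2, 183.4]), ([303, 189, 16, 18, 63], [310.3, 197.4])]
124 [array([295.9, 213. ]), array([297., 215.])]
45 [array([298. , 184.6]), array([299.1, 187.9])]
38 [array([300.1, 182.8]), array([301. , 186.1])]
33 [array([301.6, 181.6]), array([302.5, 185. ])]
28 [array([303.3, 180.6]), array([304.1, 184. ])]
```

View pics/end.png

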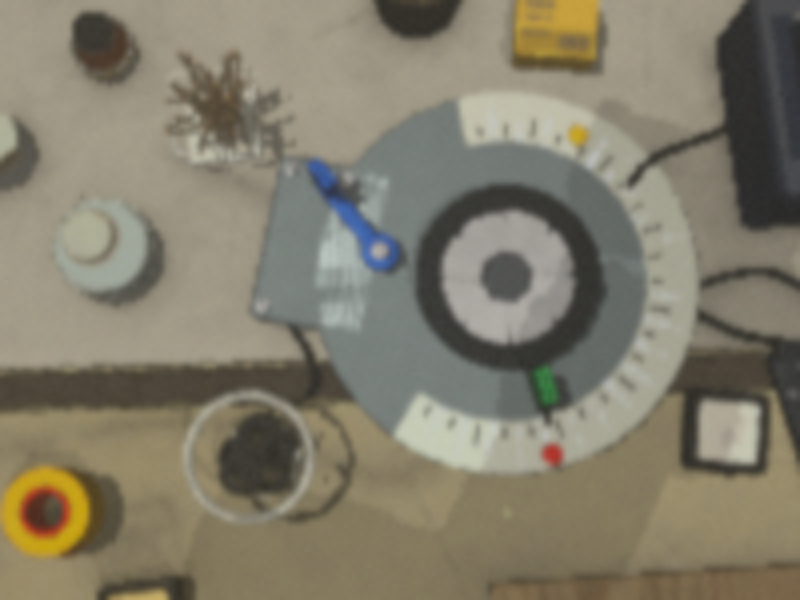

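The final view shows the blue lever against the stop post (tab near (300,183)) and the pointer unmoved, aimed at the red stud near (358,253). The cup, pick box, tape and boxes are where they were. I'm handing in the job.

```bash
python3 -c "
from plant import bot
print(bot.close_job())"
```

```text
the job is handed in; nothing more can be done
None
```

The iris pointer rests on the red mark, measured within about 1° of its centre; the blue lock is pushed clockwise to its stop, nothing around looked disturbed in the final top view, and the job was handed in at about 24 s with no verdict returned.

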